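Index a sprung bottle carousel and hold it

ROBOT

A 7-joint arm with a two-finger parallel gripper is mounted at the origin on the work surface; the furniture and walls round the work are solid. World frame = base frame: x ahead of the robot, y to its left, z up, the work surface at z = 0. Lengths are in m, angles in rad, forces in N, time in s.
With the tool pointing down it reaches from about 0.4 to 0.85 m from the base axis. Payload 10.4 kg.
Tool frame: the origin (TCP) lies at the very end of the fingers, on their centre line; the grasp point (between the pads) lies 19 mm behind it (manip.tcp_to_grasp is the distance from the TCP to the grasp point, in m); x points along the fingers, y is the direction in which the jaws open and shut, and the axes are right-handed (so a half turn about x gives the same grasp; the last joint's range is limited). The gripper opens to 85 mm and grips with 20 to 120 N. Pads are 22 mm wide; open, the fingers measure 114 mm over their backs; the gripper's body (76 mm by 85 mm) begins 54 mm behind the grasp point. The pads swing forward as they close: fully open they stand 13 mm farther back than shut.
Start: joints at [-0.023, 0.332, -0.065, 1.46, 0.022, 1.35, -0.088], TCP at [0.625, 0, 0.231] pointing down, gripper open.
Joint ranges: [-2.6, 2.6], [-0.5, 2.12], [-1.47, 1.34], [0.16, 2.42], [-1.27, 4.41], [0.06, 2.06], [-2.6, 2.6]. Speed limits (rad/s): [2.22, 2.22, 2.79, 2.79, 3.14, 3.14, 3.14].

INTERFACE

Orientations are given as a unit quaternion [x, y, z, w].
In Python, from workcell import manip, cams, hand_in gives the robot as it stands.
- The arm moves only by the shell command python3 -m handwheel 'ROWS' [FORCE]. ROWS is text: rows parted by semicolons, each of 7 numbers parted by spaces: the shift along the tool's x, y, z in mm, then the turn, a rotation vector about the tool's x, y, z in rad, then the finger opening in mm, from 0 to 85.4. A call has 1 to 8 rows; each row shifts and turns the commanded pose from where the row before left it, along the tool's axes as they then stand; what a row does not reach is not made up. A row lasts 1/10 s, in which the tool goes at most 50 mm and 8.59 degrees, less where a joint would pass 70% of its speed; a pose out of reach is approached as far as the arm can. A call with a gripper value outside its range is refused whole. The fingers move at their own pace and stop on an object; FORCE is the grip in N (left out, the last holds). Time passes only in rows, so rows that do not move let the fingers close. It gives the time, the measured TCP pose, the force and the opening at its end, in the units of the state.
- manip.get_obs(): the state, without advancing time (a new reading comes with each control period).
- cams.camera(name): name is "scene" or "side" or "wrist"; returns a dict with "color" (420x560x3 uint8, blue, green, red), "depth" (420x560 float32, m along the optical axis (not along the pixel's ray), 0 where there is no reading), "camera_matrix" (3x3 intrinsics, pixels), "distortion" ([k1, k2, p1, p2, k3] as OpenCV has them; the pictures are not rectified), "origin" and "attitude" of the camera in the world; the wrist camera has in their place "T_tool_cam" (4x4, takes a point from camera to tool coordinates, whose origin is the TCP and whose axes are the tool frame's). Camera axes: x right, y down, z forward; pixel columns grow to the right and rows downward; lengths in m; the calibration is good to about 2 mm. A picture is of the moment at which its call begins: read the wrist's pose just before it.
- hand_in(): hands the job in, once; it reports no verdict.
Trained networks look in the newest picture that a camera, given by its name, has taken for a name from the list of things; names that differ only in an ending like _2 or _b are one class to them, and where a whole thing is asked for, a point or a joint stands for the part that bears it (a point fixed in the world has none). Each returns a list of dicts, best first, with "conf" (0 to 1); they miss things now and then, are a little off and sometimes report something else, mostly with a low value. They report only what shows in the picture. A call takes as long as a camera call. They do not tell look-alikes from the thing itself.
- cams.recognise(camera, thing): "box" ([left, top, width, height] in pixels, round what is visible of it).
- cams.outline_of(camera, thing): "region" (420x560 bool, what is visible of it) and "box" ([left, top, width, height] in pixels, round what is visible of it).
The state is a dict: "clock": time; "joint_pos": joint angles; "joint_velocities": joint speeds; "tau": joint torques, N m; "position": TCP position; "ee_rot": TCP orientation; "ft_force": force on the tool from outside, world axes, zero at the start; "torque": the same for the moment, N m; "grip_width": opening from 0.0 (shut) to 1.0 (fully open).
Only numpy, scipy, OpenCV 4.12 (cv2) and the standard library are available. Lean on these libraries where they do the work, as an engineer would, in place of code of your own. Each camera call takes 0.05 s, during which the arm holds its last target.

TASK

Swing the carousel's red brake lever from the red mark to the green mark, leaving it there. Then take the black handle on the turntable and turn it until the bottle with the blue cap band stands at the orange pointer, in line with it, and keep holding the turntable still there by the handle: a spring would turn it back, so finish while still holding. All bottles stay upright in their pockets and the other things on the table are left alone.

Things in the scene. Friction and masses are not known exactly. Their poses are not given: they have to be found in the camera images.
- carousel_base: fixed round grey base, 280 mm across and 10 mm high, on the table; origin at its centre underneath, on the turntable's vertical axis. Its x axis points to the start position of the handle. An ear to its -y side carries the brake lever and three flat colour marks: red, green, yellow
- turntable: white disc, 240 mm across; origin on its vertical axis at its underside, 22 mm above the table (top 34 mm). Parked at the start, axes along the base's; turns up to 2.8 rad each way, so go the shorter way. A spring (0.12 N m per rad, friction 0.02) turns it back when let go. Grey pockets (16 mm high, 45 mm inside) lie 80 mm from the axis, at 60, 120, 240, 300 and (empty) 180 degrees from x
- handle_top (a point): top centre of the turntable's upright handle (95 mm from the axis, in the disc's +x direction): a black round grip, 18 mm diameter, 52 mm high, on a thin rod; top 175 mm above the table, higher than the bottles (their tops are 125 mm above the table). Round, so it can turn between the fingers while it is led round in an arc
- front_point (a point): the place above the disc's top where the marked bottle's axis must stand: 80 mm from the turntable's axis, toward the orange pointer
- index_pointer: fixed orange pointer, 24 mm wide and 44 mm high, clipped to the base's rim 140 to 162 mm from the axis on the robot's side; origin on the turntable's axis at table height; the pointer lies in its -x direction
- marked_bottle: white bottle, 40 mm diameter, 90 mm high, with a blue band round its cap and a blue cap top; stands loose in one of the four filled pockets; origin at the centre of its underside
- plain_bottle_1: white bottle with a white cap, 40 mm diameter, 88 mm high, loose in a pocket; origin at the centre of its underside
- plain_bottle_2: another like plain_bottle_1
- plain_bottle_3: another like plain_bottle_1
- brake_lever (a joint): angle of the brake lever about its vertical pivot, rad: 0 at the red mark (locked), 0.7 at the green mark (free), 1.2 at the yellow mark (its stop); grows counterclockwise seen from above. It stays where it is left (friction 0.12 N m). Its hook really locks the turntable until about 0.3 rad
- lever_hinge (a point): on the lever's vertical pivot axis, at the height of lever_knob, 62 mm above the table
- lever_knob (a point): on the axis of the lever's upright red round knob, 16 mm diameter, at a good height to grip: 62 mm above the table (the knob spans 28 to 84 mm above the table); 75 mm from the pivot axis. The flat steel lever arm beneath it reaches up to 32 mm above the table
- green_mark (a point): where lever_knob comes to stand when the lever is at the green mark (the mark itself is a flat green bar on the ear beneath, 10 mm above the table)
- stapler: blue stapler, 129 x 30 x 43 mm, bystander
- kit_carton: small standing white and red carton, 24 x 78 x 112 mm, bystander
- kit_carton_flat: small flat-lying carton, 112 x 78 x 24 mm, bystander
- glue_stick: standing yellow glue stick, 28 mm across, 90 mm high, bystander
There are look-alikes about, which are no part of the job. Leave any brown look-alike of the plain_bottle_3 alone. What is shaped like the plain_bottle_2 but pink is not meant.

How it is judged:
By the outcome, as a careful person would: the job done as asked, in the order asked, and still so for the second after the job is handed in, while the arm keeps its last pose, push and grip.
It also fails if it takes over 51 s, if anything falls off the work surface, if the arm or the gripper's body presses on something with over 40 N, if the wrist force passes 120 N, or if a joint passes its speed limit or range.

## Working session

There is one attempt and no reset: what is moved stays moved. The work goes in short steps, Python scripts to look and compute and a shell command to move; the robot and the scene stay as the last step left them, time stands still between calls to the robot, and variables do not carry over. Pictures are saved under pics/ and viewed, and the job is handed in when it is done.

```bash
ls; mkdir -p pics
cat > h.py <<'E'
import numpy as np, cv2
from workcell import manip, cams, hand_in
from scipy.spatial.transform import Rotation as R
def pose():
    o=manip.get_obs(); return np.array(o['position']),R.from_quat(o['ee_rot']).as_matrix(),o
def shot(n):
    p,Rm,o=pose(); c=cams.camera(n)
    if 'T_tool_cam' in c:
        T=np.eye(4);T[:3,:3]=Rm;T[:3,3]=p; T=T@np.array(c['T_tool_cam'])
    else:
        T=np.eye(4); a=np.array(c['attitude']); T[:3,:3]=R.from_quat(a).as_matrix() if a.size==4 else a.reshape(3,3); T[:3,3]=c['origin']
    c['T']=T; return c
def ray(c,uv):
    u=cv2.undistortPoints(np.array(uv,float).reshape(-1,1,2),np.array(c['camera_matrix']),np.array(c['distortion'])).reshape(-1,2)
    return np.c_[u,np.ones(len(u))]
def at_depth(c,uv,d):
    r=ray(c,uv)*np.array(d).reshape(-1,1); return r@c['T'][:3,:3].T+c['T'][:3,3]
def at_z(c,uv,z):
    r=ray(c,uv)@c['T'][:3,:3].T; o=c['T'][:3,3]
    return o+r*((z-o[2])/r[:,2])[:,None]
def cloud(c,mask):
    v,u=np.nonzero(mask&(c['depth']>0)); return at_depth(c,np.c_[u,v],c['depth'][v,u])
def proj(c,P):
    Q=(np.atleast_2d(P)-c['T'][:3,3])@c['T'][:3,:3]
    return cv2.projectPoints(Q,np.zeros(3),np.zeros(3),np.array(c['camera_matrix']),np.array(c['distortion']))[0].reshape(-1,2)
E
python3 - <<'E'
from h import *
for n in ['scene','side','wrist']:
    c=shot(n); cv2.imwrite(f'pics/{n}0.png',c['color']); print(n,c['T'].round(3).tolist(),np.array(c['camera_matrix']).tolist())
o=pose()[2];print(o)
E
```

```text
pics
scene [[-0.703, -0.28, 0.654, -0.374], [-0.711, 0.281, -0.644, 0.808], [-0.003, -0.918, -0.397, 0.652], [0.0, 0.0, 0.0, 1.0]] [[436.8152314813174, 0.0, 275.733606147514], [0.0, 436.8152314813174, 212.29675970662376], [0.0, 0.0, 1.0]]
side [[0.834, -0.304, 0.461, -0.078], [-0.552, -0.459, 0.696, -0.966], [-0.001, -0.835, -0.55, 0.842], [0.0, 0.0, 0.0, 1.0]] [[450.1075134135178, 0.0, 275.8762206369989], [0.0, 450.1075134135178, 205.532541082198], [0.0, 0.0, 1.0]]
wrist [[1.0, 0.001, -0.001, 0.624], [0.0, -0.96, -0.28, 0.071], [-0.002, 0.28, -0.96, 0.374], [0.0, 0.0, 0.0, 1.0]] [[305.079014679128, 0.0, 275.62492075531566], [0.0, 305.079014679128, 210.95185166973235], [0.0, 0.0, 1.0]]
{'clock': 0.15, 'joint_pos': array([-0.02261085,  0.33272419, -0.06472186,  1.46073288,  0.02158197,
        1.34989756, -0.08848612]), 'joint_velocities': array([-3.32859539e-06, -1.63232338e-03,  1.72772207e-03, -2.43331594e-03,
        7.03491546e-04,  1.42626639e-03, -2.29158101e-04]), 'tau': array([ 1.13752249e-03, -6.25829744e+01,  4.95374459e-02, -3.91853535e+01,
        1.63436425e-02,  7.44175835e-03, -2.63868424e-05]), 'position': array([6.24721781e-01, 2.63230596e-05, 2.30707724e-01]), 'ee_rot': array([ 0.49971339,  0.50027614, -0.50025746,  0.49975273]), 'ft_force': array([-0.15866246,  0.76184662, -0.65472155]), 'torque': array([-0.04176646,  0.01934074, -0.02321863]), 'grip_width': 1.0019468597950074}
```

View pics/scene0.png

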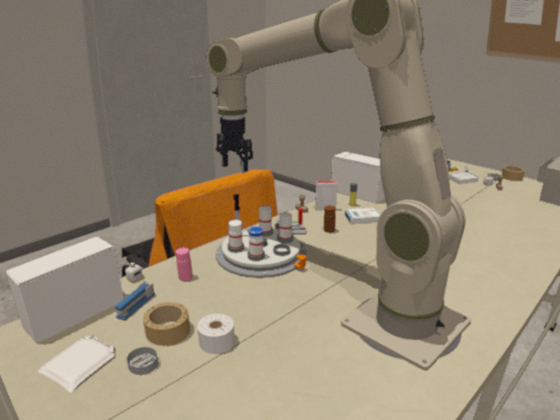

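View pics/side0.png

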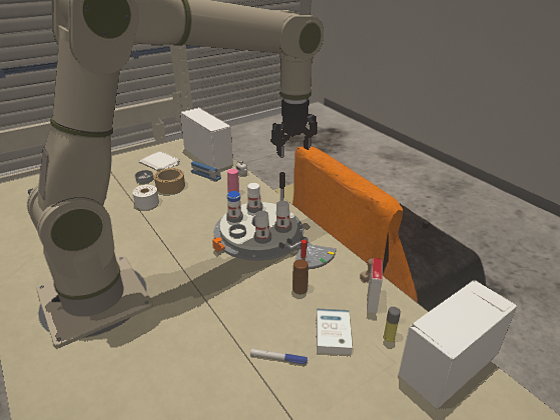

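View pics/wrist0.png

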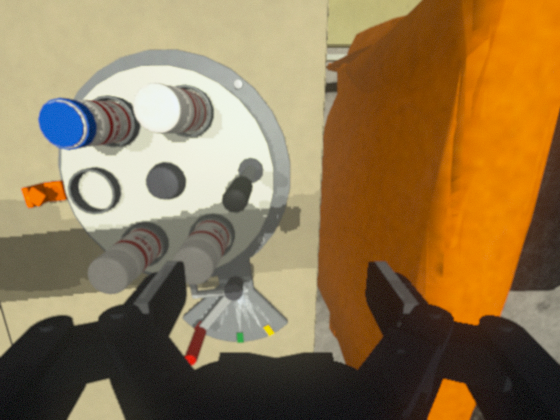

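The scene shows the carousel at (260,250), with the blue-capped bottle at (256,243), the handle at (237,205) and the pointer at (300,262). In the wrist view, the knob is at (196,345) and the red, green and yellow marks run along the ear, with green at (240,337) and yellow at (268,331). A pink look-alike stands at scene (184,265) and a brown one at (330,218). An orange barrier stands beyond the handle.

Run:
```python
from h import *
c=shot('wrist'); im=c['color']
cv2.imwrite('pics/w_crop.png',cv2.resize(im[30:370,20:340],None,fx=2.3,fy=1.76,interpolation=cv2.INTER_CUBIC))
for n in ['scene','side','wrist']:
    c=shot(n)
    for t in ['carousel_base','turntable','handle_top','index_pointer','marked_bottle','lever_knob','brake_lever']:
        for r in cams.outline_of(n,t)[:2]:
            if r['conf']<.3: continue
            P=cloud(c,r['region']); 
            if len(P)==0: continue
            print(n,t,round(r['conf'],2),np.round(r['box']),'med',np.median(P,0).round(3),'lo',np.percentile(P,2,0).round(3),'hi',np.percentile(P,98,0).round(3))
    if n!='wrist':
        # orange barrier
        hsv=cv2.cvtColor(c['color'],cv2.COLOR_BGR2HSV); m=(hsv[...,0]>5)&(hsv[...,0]<18)&(hsv[...,1]>200)
        P=cloud(c,m); P=P[P[:,0]>.6]; print('orange',np.percentile(P,[1,50,99],axis=0).round(3).tolist())
        for z in (.05,.1,.15,.2,.25):
            Q=P[abs(P[:,2]-z)<.02]
            if len(Q): print(z,Q.min(0).round(3),Q.max(0).round(3))
```

```text
scene turntable 0.64 [219. 194.  81.  74.] med [0.464 0.027 0.034] lo [ 0.386 -0.086  0.022] hi [0.603 0.126 0.157]
scene handle_top 0.91 [223. 194.  78.  75.] med [0.465 0.028 0.034] lo [ 0.386 -0.08   0.024] hi [0.598 0.126 0.156]
scene handle_top 0.64 [293. 254.  15.  16.] med [ 0.348 -0.005  0.024] lo [ 0.34  -0.066  0.   ] hi [0.384 0.006 0.045]
scene index_pointer 0.47 [228. 197.  72.  73.] med [0.461 0.028 0.034] lo [ 0.387 -0.081  0.024] hi [0.597 0.126 0.153]
scene marked_bottle 0.96 [249. 230.  13.  24.] med [0.441 0.083 0.091] lo [0.434 0.063 0.053] hi [0.462 0.093 0.124]
scene brake_lever 0.65 [275. 210.  29.  18.] med [ 0.524 -0.186  0.044] lo [ 0.517 -0.2    0.014] hi [ 0.58  -0.122  0.083]
orange [[0.717, -0.275, -0.063], [0.745, 0.028, 0.076], [0.838, 0.205, 0.153]]
0.05 [ 0.717 -0.281  0.03 ] [0.849 0.185 0.07 ]
0.1 [ 0.729 -0.287  0.08 ] [0.834 0.186 0.12 ]
0.15 [ 0.6   -0.286  0.13 ] [0.813 0.192 0.166]
side carousel_base 0.57 [215. 174. 120.  93.] med [ 0.496 -0.066  0.032] lo [ 0.378 -0.22   0.005] hi [0.615 0.091 0.134]
side turntable 0.62 [223. 172.  69.  78.] 
[... 1750 characters left out ...]
p 0.51 [ 57.  47. 237. 315.] med [0.533 0.013 0.035] lo [ 0.398 -0.206  0.01 ] hi [0.629 0.137 0.138]
wrist index_pointer 0.66 [ 21. 178.  44.  30.] med [ 0.356 -0.007  0.027] lo [ 0.343 -0.019  0.015] hi [0.369 0.003 0.046]
wrist marked_bottle 0.8 [39. 94. 93. 55.] med [0.465 0.071 0.12 ] lo [0.438 0.052 0.046] hi [0.474 0.09  0.126]
wrist lever_knob 0.89 [185. 279.  59.  85.] med [ 0.537 -0.16   0.034] lo [ 0.517 -0.195  0.026] hi [ 0.579 -0.123  0.085]
wrist lever_knob 0.63 [ 62.  67. 212. 206.] med [0.511 0.02  0.035] lo [ 0.397 -0.076  0.033] hi [0.611 0.12  0.172]
wrist brake_lever 0.76 [183. 281.  61.  84.] med [ 0.536 -0.157  0.034] lo [ 0.518 -0.195  0.027] hi [ 0.579 -0.123  0.085]
```

View pics/w_crop.png

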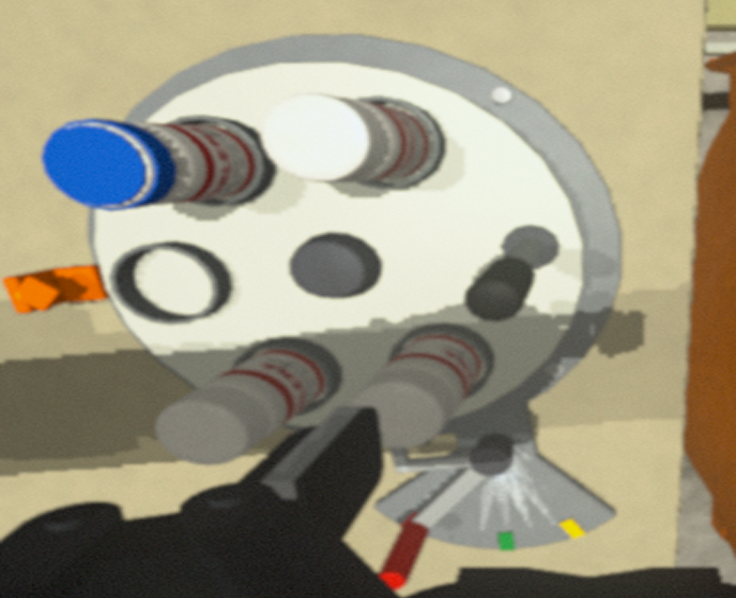

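Run:
```python
from h import *
c=shot('wrist'); im=c['color']; d=c['depth']
P=np.full((420,560,3),np.nan); v,u=np.nonzero(d>0); P[v,u]=at_depth(c,np.c_[u,v],d[v,u])
r=cams.outline_of('wrist','turntable')[0]['region'].astype(np.uint8)
ct=max(cv2.findContours(r,0,1)[0],key=cv2.contourArea).reshape(-1,2)
E=at_z(c,ct,.034)[:,:2]
from scipy.optimize import least_squares
for f in (lambda q:np.hypot(*(E-q[:2]).T)-.12,):
    s=least_squares(f,[.505,.02],loss='soft_l1',f_scale=.002); print('disc c',s.x, np.median(abs(s.fun)))
s2=least_squares(lambda q:np.hypot(*(E-q[:2]).T)-q[2],[.505,.02,.12],loss='soft_l1',f_scale=.002); print(s2.x)
# handle: points z>.125 near
A=P.reshape(-1,3)
g=A[(A[:,2]>.11)&(A[:,2]<.19)&(A[:,0]>.57)&(A[:,0]<.64)&(abs(A[:,1])<.06)]
print('handle',len(g),g.min(0),g.max(0)); t=g[g[:,2]>.171]; print('top',len(t),(t.min(0)+t.max(0))/2,t.mean(0))
# knob
hsv=cv2.cvtColor(im,cv2.COLOR_BGR2HSV); m=((hsv[...,0]<6)|(hsv[...,0]>174))&(hsv[...,1]>150)
m[:280]=0;m[:,:150]=0;m[:,240:]=0
k=P[m]; k=k[np.isfinite(k[:,0])]; k=k[(k[:,2]>.03)&(k[:,2]<.09)]; print('knob',len(k),k.min(0),k.max(0)); t=k[k[:,2]>.08];print(t.mean(0),len(t))
for nm,l,h in (('green',45,80),('yellow',22,33)):
    m=(hsv[...,0]>l)&(hsv[...,0]<h)&(hsv[...,1]>110); m[:315]=0;m[:,:200]=0;m[:,290:]=0;m[350:]=0
    v,u=np.nonzero(m); print(nm,len(v),u.mean(),v.mean(),at_z(c,[[u.mean(),v.mean()]],.01))
m=(hsv[...,0]>5)&(hsv[...,0]<18)&(hsv[...,1]>180); m[:,:10]=0;m[:,75:]=0; k=P[m];k=k[k[:,2]>.008]; print('pointer',np.nanmin(k,0),np.nanmax(k,0),np.nanmedian(k,0)); t=k[k[:,2]>.04];print(t.mean(0),len(t))
for n in('scene','side'):
  c=shot(n); hs=cv2.cvtColor(c['color'],cv2.COLOR_BGR2HSV); A=cloud(c,c['depth']>0); col=hs[c['depth']>0]
  b=A[(col[:,0]>5)&(col[:,0]<18)&(col[:,1]>180)&(A[:,0]<.42)&(A[:,0]>.3)&(abs(A[:,1])<.05)&(A[:,2]>.008)]
  print(n,'ptr',b.min(0),b.max(0),len(b))
  b=A[((col[:,0]<6)|(col[:,0]>174))&(col[:,1]>150)&(A[:,0]>.45)&(A[:,0]<.58)&(A[:,1]<-.14)&(A[:,1]>-.24)&(A[:,2]>.03)]
  print(n,'knob',b.min(0),b.max(0),b.mean(0),len(b))
  b=A[(A[:,0]>.56)&(A[:,0]<.65)&(abs(A[:,1])<.06)&(A[:,2]>.128)&(A[:,2]<.185)]
  print(n,'handle',b.min(0),b.max(0),b.mean(0),len(b))
```

```text
disc c [0.5025921  0.00924792] 0.002905236262222312
[0.50750963 0.01473032 0.11117521]
handle 798 [0.58727909 0.01242522 0.11105549] [0.60491492 0.02978659 0.17750242]
top 522 [0.59585957 0.02109321 0.17436345] [0.59636004 0.02153196 0.17544132]
knob 355 [ 0.51819977 -0.19940202  0.03264184] [ 0.53199063 -0.18458084  0.08684339]
[ 0.52599349 -0.19015829  0.08411669] 106
green 48 239.29166666666666 337.125 [[ 0.5730389  -0.22181977  0.01      ]]
yellow 78 268.0897435897436 329.7692307692308 [[ 0.6140162  -0.20944504  0.01      ]]
pointer [ 0.3413887  -0.02097035  0.01453885] [0.36998163 0.00427071 0.04735561] [ 0.35553409 -0.0066077   0.02952949]
[ 0.35357163 -0.00792956  0.04466549] 373
scene ptr [ 0.33720732 -0.02003223  0.01286929] [0.3673912  0.00681134 0.04594686] 99
scene knob [ 0.51313648 -0.19608395  0.03476522] [ 0.53249416 -0.1797134   0.08344196] [ 0.52098279 -0.18893871  0.06236147] 47
scene handle [0.58498807 0.01224179 0.12855014] [0.60391284 0.03247585 0.17589327] [0.59278108 0.02531957 0.1537023 ] 86
side ptr [ 0.33900819 -0.0219415   0.01122478] [0.36497458 0.00347893 0.0466293 ] 60
side knob [ 0.51439786 -0.20481836  0.03236328] [ 0.56903909 -0.147417    0.08747266] [ 0.52086312 -0.19807688  0.06068978] 75
side handle [0.58334382 0.00695778 0.12805008] [0.60175156 0.02342391 0.17608962] [0.59171684 0.01489821 0.1539828 ] 89
```

Run:
```python
from h import *
c=shot('wrist')
print('pocket',at_z(c,[[94.8,189.7]],.050),'hub',at_z(c,[[165.7,180.6]],.034),at_z(c,[[165.7,180.6]],.045))
d=c['depth']
for u,v in((165,181),(94,189),(235,288),(250,170)): print(u,v,at_depth(c,[[u,v]],[d[v,u]]))
A=cloud(c,d>0)
t=A[(A[:,2]>.031)&(A[:,2]<.0375)&(A[:,0]>.36)&(A[:,0]<.66)&(A[:,1]>-.13)]
print(t.min(0),t.max(0))
# edge by angle from guess, robust circle fit
from scipy.optimize import least_squares
q=np.array([.501,.013])
for _ in range(4):
    e=t[:,:2]-q; a=np.degrees(np.arctan2(e[:,1],e[:,0])); r=np.hypot(*e.T)
    E=[]
    for k in range(-180,180,4):
        m=(a>=k)&(a<k+4)
        if m.sum()>8:
            i=np.argsort(r[m])[-3]; E.append(t[m][i,:2])
    E=np.array(E); s=least_squares(lambda p:np.hypot(*(E-p).T)-.12,q,loss='soft_l1',f_scale=.001); q=s.x
    print(q,np.round(s.fun*1000,1)[::3])
for n in ('scene','side','wrist'):
    c=shot(n); A=cloud(c,c['depth']>0); b=A[(A[:,2]>.119)&(A[:,2]<.135)&(A[:,0]>.4)&(A[:,0]<.58)&(abs(A[:,1])<.12)]
    from scipy.cluster.hierarchy import fclusterdata
    l=fclusterdata(b[:,:2],.02,'distance',method='single')
    for k in set(l): print(n,(b[l==k].min(0)+b[l==k].max(0))[:2]/2,(l==k).sum())
```

```text
pocket [[0.42714897 0.00053828 0.05      ]] hub [[0.49999153 0.0075709  0.034     ]] [[0.50401    0.00962383 0.045     ]]
165 181 [[0.50648792 0.01086244 0.05395139]]
94 189 [[ 0.41783724 -0.00170099  0.03596081]]
235 288 [[ 0.57357663 -0.12888679  0.03444634]]
250 170 [[0.59919621 0.0256778  0.07413636]]
[ 0.38240044 -0.12997613  0.0314298 ] [0.62047097 0.12777741 0.03749841]
[0.50229761 0.00767318] [ -0.7  -1.1  -1.8  -2.2 -13.6 -64.8  -2.2 -21.4  18.8 -61.5  -2.5  -2.2
  -2.2  -1.9  -1.9  -1.4  -1.4  -1.5  -1.3  -1.1  -1.   -0.8  -0.8  -0.2
  -0.2  -0.2  -0.5 -53.3 -24.8  -0.5]
[0.50224408 0.00781398] [ -0.8  -1.4  -2.   -2.1 -42.4 -65.   -3.  -21.3  18.9 -61.2  -2.3  -2.1
  -2.3  -2.   -2.   -1.7  -1.6  -1.5  -1.5  -1.2  -1.   -0.6  -0.7  -0.4
  -0.3  -0.3  -0.7 -52.8 -19.3  -0.7]
[0.50227094 0.00780851] [ -0.8  -1.4  -1.7  -2.1 -42.4 -64.9  -3.  -21.3  18.9 -61.2  -2.3  -2.2
  -2.3  -2.   -2.   -1.7  -1.6  -1.5  -1.6  -1.2  -1.   -0.6  -0.7  -0.4
  -0.3  -0.3  -0.6 -52.8 -19.3  -0.8]
[0.50227224 0.00780882] [ -0.7  -1.4  -1.7  -2.1 -42.4 -64.9  -3.  -21.3  18.9 -61.2  -2.3  -2.2
  -2.3  -2.   -2.   -1.7  -1.6  -1.5  -1.6  -1.2  -1.   -0.6  -0.7  -0.4
  -0.3  -0.3  -0.6 -52.8 -19.3  -0.8]
scene [0.45238374 0.07283704] 77
scene [0.52875513 0.0846786 ] 66
scene [ 0.54825295 -0.05057153] 51
scene [ 0.46878588 -0.06223962] 60
side [ 0.46617897 -0.0683175 ] 78
side [ 0.54462998 -0.05721685] 68
side [0.52807217 0.07819908] 56
side [0.45125496 0.06690099] 74
wrist [0.53059756 0.08170201] 1886
wrist [0.45461144 0.07034776] 2062
wrist [ 0.46957172 -0.06436975] 1259
wrist [ 0.54875992 -0.05363906] 1069
```

Candidates: 
- **Marked bottle:** the blue cap at wrist (67,123) is the only one, against white caps at (160,108), (118,268) and (195,262), plus pink at scene (184,265) and brown at (330,218). The crop confirms blue.
- **Handle:** the only black grip, at wrist (237,195).
- **Knob:** the only red post, at wrist (196,345).

I'll move above the lever to look closer.

```bash
python3 -m handwheel '0 -25 37 0 0 0 60;0 -25 37 0 0 0 60;0 -25 36 0 0 0 60;0 0 0 0 0 0 60;0 0 0 0 0 0 60'
python3 - <<'E'
from h import *
c=shot('wrist'); cv2.imwrite('pics/w2.png',c['color'])
s=shot('scene');cv2.imwrite('pics/s2.png',cv2.resize(s['color'][160:300,180:400],None,fx=3.6,fy=3.6))
E
```

```text
clock: 2.3
position: [0.5497, -0.1109, 0.2317]
ee_rot: [0.501, 0.499, -0.5, 0.5]
ft_force: [0.9, 0.1, -0.2]
grip_width: 0.702
```

View pics/w2.png

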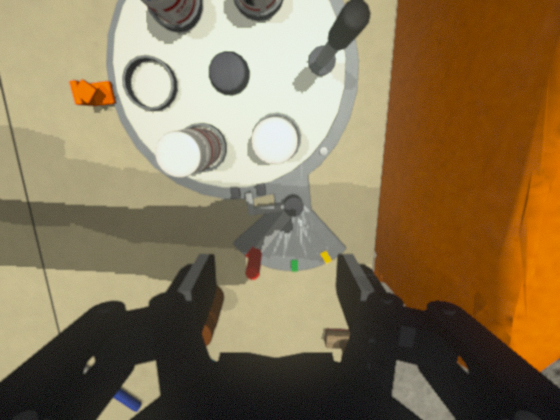

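The lever is clear here: pivot (292,205), knob (253,265), green (294,265), yellow (326,257). The brown bottle is at (212,315), partly hidden by a finger.

Run:
```python
from h import *
c=shot('wrist'); im=c['color']; d=c['depth']
cv2.imwrite('pics/w3.png',cv2.resize(im[180:290,210:360],None,fx=5,fy=5,interpolation=cv2.INTER_CUBIC))
P=np.full((420,560,3),np.nan); v,u=np.nonzero(d>0); P[v,u]=at_depth(c,np.c_[u,v],d[v,u])
hsv=cv2.cvtColor(im,cv2.COLOR_BGR2HSV)
S=np.zeros((420,560),bool);S[235:285,230:345]=1
m=((hsv[...,0]<8)|(hsv[...,0]>172))&(hsv[...,1]>120)&S
k=P[m];print('knob',len(k),np.nanmin(k,0),np.nanmax(k,0)); t=k[k[:,2]>.08];print('top',t.mean(0),(t.min(0)+t.max(0))/2,len(t))
for nm,l,h in (('green',45,80),('yellow',20,33)):
    m=(hsv[...,0]>l)&(hsv[...,0]<h)&(hsv[...,1]>130)&S; v,u=np.nonzero(m); print(nm,len(v),u.mean(),v.mean(),at_z(c,[[u.mean(),v.mean()]],.01))
print('pivot z',P[205,292],P[200,292],P[205,286])
A=P.reshape(-1,3)
b=A[(A[:,2]>.036)&(A[:,2]<.07)&(np.hypot(A[:,0]-.573,A[:,1]+.135)<.025)]; print('piv pts',len(b),b.min(0),b.max(0))
m=(hsv[...,0]>5)&(hsv[...,0]<18)&(hsv[...,1]>180);m[:,:60]=0;m[:,120:]=0;m[:70]=0;m[115:]=0;k=P[m];k=k[k[:,2]>.008];print('ptr',np.nanmin(k,0),np.nanmax(k,0));t=k[k[:,2]>.04];print(t.mean(0))
b=A[(A[:,2]>.168)&(A[:,2]<.18)&(A[:,0]>.56)&(A[:,0]<.64)&(abs(A[:,1]-.02)<.04)];print('handle',(b.min(0)+b.max(0))/2,len(b))
b=A[(A[:,1]<-.2)&(A[:,1]>-.33)&(A[:,0]<.56)&(A[:,0]>.35)&(A[:,2]>.03)&(A[:,2]<.13)];print('brown',b.min(0),b.max(0))
for n in('scene','side'):
  c=shot(n); A=cloud(c,c['depth']>0); b=A[(A[:,1]<-.22)&(A[:,1]>-.36)&(A[:,0]<.56)&(A[:,0]>.35)&(A[:,2]>.02)&(A[:,2]<.13)];print('brown',n,np.percentile(b,[2,98],axis=0).round(3).tolist())
```

```text
knob 365 [ 5.09265309e-01 -2.12487813e-01  2.93347390e-04] [ 0.53121621 -0.18472885  0.08665127]
top [ 0.52454424 -0.19130789  0.08433849] [ 0.52424473 -0.1924076   0.08350244] 157
green 49 293.0408163265306 266.59183673469386 [[ 0.57323983 -0.22017999  0.01      ]]
yellow 86 324.80232558139534 258.69767441860466 [[ 0.61453353 -0.20877297  0.01      ]]
pivot z [ 0.56908847 -0.12975359  0.0339462 ] [ 0.56887531 -0.12328168  0.03594719] [ 0.5620823  -0.12932652  0.03557837]
piv pts 27 [ 0.56101263 -0.14234351  0.03600994] [ 0.57932927 -0.12325158  0.03688317]
ptr [ 0.34113486 -0.02082015  0.0145156 ] [0.3698654  0.00360607 0.04701626]
[ 0.35282423 -0.00903761  0.04450291]
handle [0.5959155  0.02005312 0.17298692] 861
brown [ 0.46858848 -0.27928003  0.0302791 ] [ 0.4786234  -0.25295405  0.09048507]
brown scene [[0.438, -0.28, 0.023], [0.474, -0.246, 0.089]]
brown side [[0.436, -0.29, 0.023], [0.471, -0.255, 0.09]]
```

View pics/w3.png

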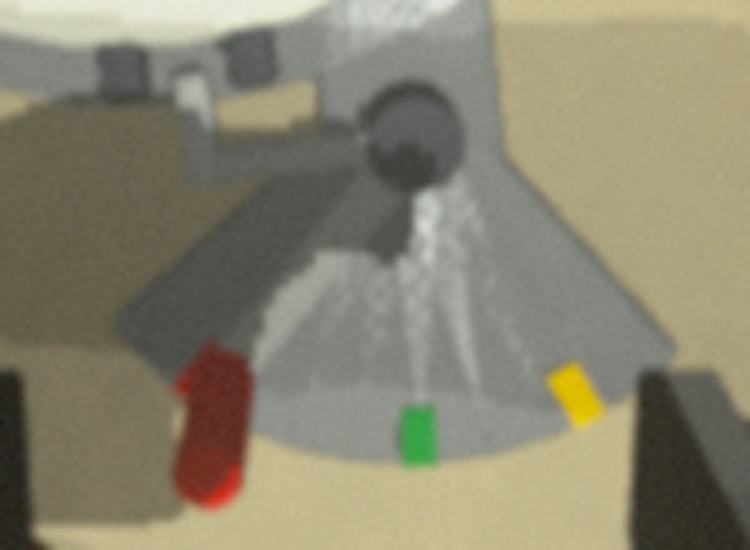

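Pivot is about (0.5695,-0.132). The knob is 74.7 mm from it at (0.5243,-0.1915), and the green and yellow bearings agree with the given angles. The green target is (0.573,-0.207), so I'll go down onto the knob.

```bash
python3 -m handwheel '0 -13 40 0 0 0 50;0 -13 41 0 0 0 50;0 0 0 0 0 0 50;45 0 0 0 0 0 50;45 0 0 0 0 0 50;45 0 0 0 0 0 50;0 0 0 0 0 0 50;0 0 0 0 0 0 50'
python3 - <<'E'
from h import *
c=shot('wrist'); s=shot('side');cv2.imwrite('pics/s4.png',np.hstack([cv2.resize(s['color'][190:300,220:340],(400,367)),cv2.resize(c['color'],(400,300))[:,:].copy() if 0 else cv2.resize(c['color'],(400,367))]))
E
```

```text
clock: 3.35
position: [0.5244, -0.1905, 0.097]
ee_rot: [0.5, 0.5, -0.5, 0.5]
ft_force: [0.6, 0.2, 1.1]
grip_width: 0.584
```

View pics/s4.png

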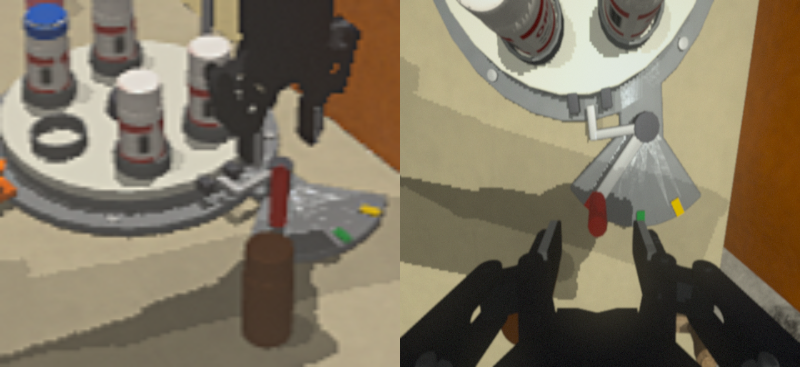

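The fingers straddle the red knob, which sits centred between the pads in the wrist view at (597,215). I'll lower and close.

```bash
python3 -m handwheel '18 0 0 0 0 0 50;18 0 0 0 0 0 50;18 0 0 0 0 0 50;0 0 0 0 0 0 50;0 0 0 0 0 0 0;0 0 0 0 0 0 0;0 0 0 0 0 0 0;0 0 0 0 0 0 0' 30;  python3 -m handwheel '0 0 0 0 0 0 0;0 0 0 0 0 0 0'
python3 - <<'E'
from h import *
c=shot('wrist'); s=shot('side');cv2.imwrite('pics/s5.png',np.hstack([cv2.resize(s['color'][190:300,220:340],(400,367)),cv2.resize(c['color'],(400,367))]))
print(pose()[2]['grip_width']*85.4)
E
```

```text
clock: 4.25
position: [0.5251, -0.1914, 0.0441]
ee_rot: [0.501, 0.499, -0.5, 0.501]
ft_force: [-1.9, 0.2, 7.4]
grip_width: 0.178
clock: 4.45
position: [0.5251, -0.1914, 0.0441]
ee_rot: [0.501, 0.499, -0.5, 0.501]
ft_force: [-1.4, 0.3, 7.0]
grip_width: 0.175
15.102803481571398
```

View pics/s5.png

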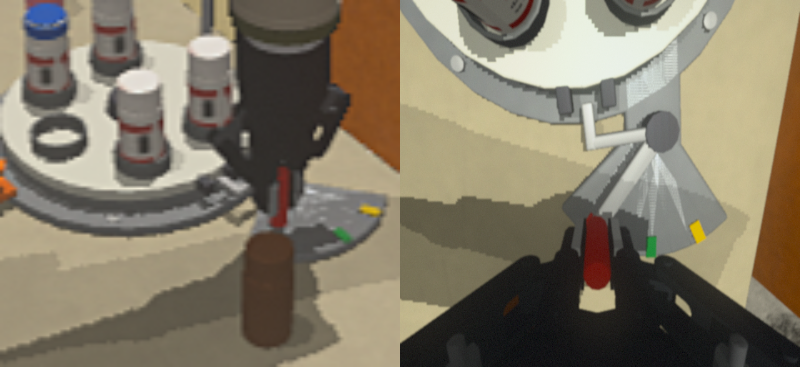

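```bash
python3 -c "
import numpy as np
a=np.radians(232.8+np.linspace(0,40.1,9));p=75*np.c_[np.cos(a),np.sin(a)];print(np.diff(p,axis=0).round(1),p[-1]-p[0])"
```

```text
[[ 5.4 -3.7]
 [ 5.7 -3.2]
 [ 6.  -2.7]
 [ 6.2 -2.2]
 [ 6.3 -1.7]
 [ 6.5 -1.1]
 [ 6.5 -0.5]
 [ 6.6  0. ]] [ 49.13940412 -15.16420794]
```

```bash
python3 -m handwheel '0 5.4 3.7 0 0 0 0;0 5.7 3.2 0 0 0 0;0 6 2.7 0 0 0 0;0 6.2 2.2 0 0 0 0;0 6.3 1.7 0 0 0 0;0 6.5 1.1 0 0 0 0;0 6.5 0.5 0 0 0 0;0 6.6 0 0 0 0 0';  python3 -m handwheel '0 0 0 0 0 0 0;0 0 0 0 0 0 0'
python3 - <<'E'
from h import *
c=shot('wrist'); s=shot('side');cv2.imwrite('pics/s6.png',np.hstack([cv2.resize(s['color'][190:300,220:340],(400,367)),cv2.resize(c['color'],(400,367))]))
E
```

```text
clock: 5.35
position: [0.573, -0.2087, 0.0438]
ee_rot: [-0.5, -0.499, 0.501, -0.5]
ft_force: [-5.5, -7.3, 7.4]
grip_width: 0.179
clock: 5.55
position: [0.574, -0.2085, 0.0439]
ee_rot: [0.5, 0.498, -0.5, 0.501]
ft_force: [0.1, -5.9, 2.4]
grip_width: 0.177
```

View pics/s6.png

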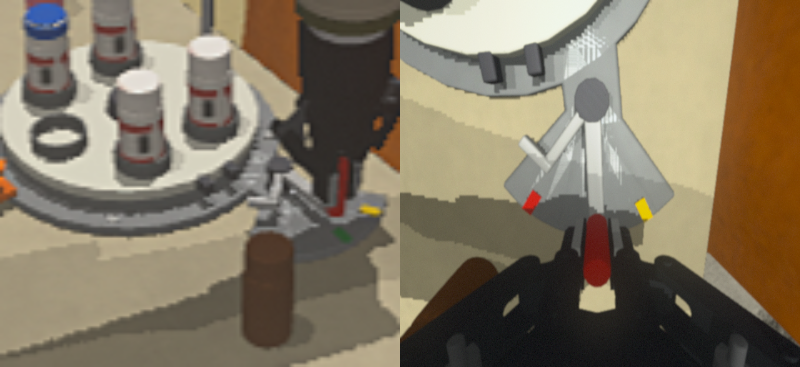

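The lever now lies over the green bar, with red and yellow visible on either side. I'll release, lift and check it.

```bash
python3 -m handwheel '0 0 0 0 0 0 40;0 0 0 0 0 0 40;0 0 0 0 0 0 40;0 0 0 0 0 0 40;-20 0 0 0 0 0 40;-45 0 0 0 0 0 40;-45 0 0 0 0 0 40;-45 0 0 0 0 0 40';  python3 -m handwheel '-35 0 -50 0 0 0 60;0 0 -50 0 0 0 60;0 0 0 0 0 0 60;0 0 0 0 0 0 60'
python3 - <<'E'
from h import *
c=shot('wrist'); im=c['color']; d=c['depth']
P=np.full((420,560,3),np.nan); v,u=np.nonzero(d>0); P[v,u]=at_depth(c,np.c_[u,v],d[v,u])
hsv=cv2.cvtColor(im,cv2.COLOR_BGR2HSV)
m=((hsv[...,0]<8)|(hsv[...,0]>172))&(hsv[...,1]>120)
k=P[m];k=k[(k[:,1]<-.15)&(k[:,1]>-.25)&(k[:,0]>.5)&(k[:,0]<.65)]; t=k[k[:,2]>.078];t=t[np.isfinite(t[:,0])];print('knob top',(t.min(0)+t.max(0))/2,t.mean(0),len(t))
t=k[k[:,2]<.02]; print('red mark',t.mean(0),len(t))
A=P.reshape(-1,3)
b=A[(A[:,2]>.034)&(A[:,2]<.07)&(np.hypot(A[:,0]-.57,A[:,1]+.132)<.02)]; print('piv pts',len(b),(b.min(0)+b.max(0))/2)
cv2.imwrite('pics/w7.png',im)
E
```

```text
clock: 6.45
position: [0.5729, -0.2058, 0.199]
ee_rot: [0.5, 0.5, -0.5, 0.5]
ft_force: [1.8, 1.0, 0.3]
grip_width: 0.468
clock: 6.85
position: [0.5733, -0.1134, 0.226]
ee_rot: [0.499, 0.501, -0.499, 0.501]
ft_force: [0.3, -0.9, 0.5]
grip_width: 0.699
knob top [ 0.57355007 -0.20779775  0.08232735] [ 0.57351142 -0.20663331  0.08397175] 165
red mark [ 0.51761378 -0.20157128  0.01238154] 80
piv pts 296 [ 0.5692457  -0.13648823  0.0353924 ]
```

View pics/w7.png

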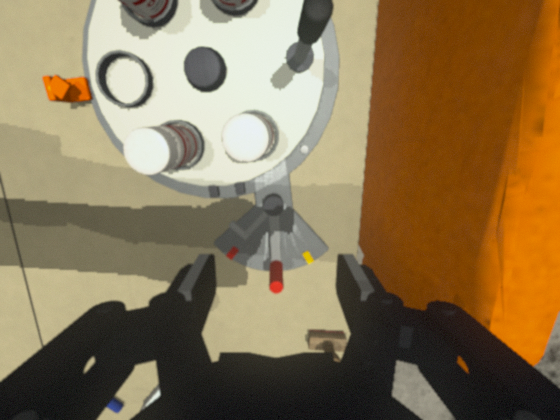

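The knob sits at (0.5735,-0.207). Its chord from the start gives 0.70 rad, which is the green mark, and it stayed there after release. Next is the handle at about (0.5955,0.0205).

```bash
python3 -m handwheel '0 7 -44 0 0 0 55;0 7 -45 0 0 0 55;0 8 -45 0 0 0 55;0 0 0 0 0 0 55;25 0 0 0 0 0 55;0 0 0 0 0 0 55;0 0 0 0 0 0 55';  python3 - <<'E'
from h import *
c=shot('wrist'); im=c['color']
for n in ('scene','side'):
  s=shot(n); A=cloud(s,s['depth']>0); b=A[(A[:,0]>.56)&(A[:,0]<.65)&(abs(A[:,1]-.02)<.03)&(A[:,2]>.128)&(A[:,2]<.172)]; print(n,np.percentile(b,[2,50,98],axis=0).round(3).tolist())
cv2.imwrite('pics/s8.png',np.hstack([cv2.resize(s['color'][120:280,200:360],(400,400)),cv2.resize(im,(400,400))]))
E
```

```text
clock: 7.6
position: [0.5949, 0.0174, 0.2007]
ee_rot: [-0.5, -0.5, 0.501, -0.499]
ft_force: [-0.4, -0.1, 0.9]
grip_width: 0.637
scene [[0.587, 0.016, 0.129], [0.592, 0.027, 0.15], [0.6, 0.031, 0.171]]
side [[0.584, 0.009, 0.131], [0.59, 0.013, 0.151], [0.601, 0.02, 0.171]]
```

View pics/s8.png

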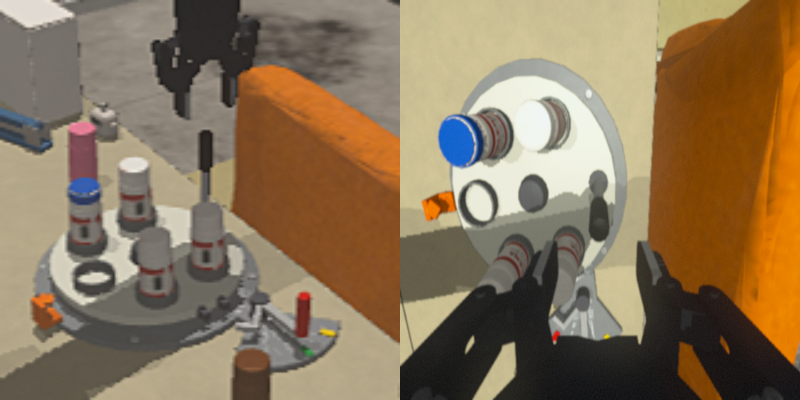

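The fingers are above the handle, and in the side view the black grip sits just below them. I'll lower and grip.

```bash
python3 -m handwheel '22 0 -3 0 0 0 55;22 0 0 0 0 0 55;21 0 0 0 0 0 55;0 0 0 0 0 0 55;0 0 0 0 0 0 0;0 0 0 0 0 0 0;0 0 0 0 0 0 0;0 0 0 0 0 0 0' 40; python3 -m handwheel '0 0 0 0 0 0 0;0 0 0 0 0 0 0'
python3 - <<'E'
from h import *
c=shot('wrist'); im=c['color'];print(pose()[2]['grip_width']*85.4)
s=shot('side')
cv2.imwrite('pics/s9.png',np.hstack([cv2.resize(s['color'][120:280,200:360],(400,400)),cv2.resize(im,(400,400))]))
E
```

```text
clock: 8.55
position: [0.5966, 0.0219, 0.1378]
ee_rot: [0.501, 0.499, -0.499, 0.501]
ft_force: [3.0, 0.3, 5.7]
grip_width: 0.2
clock: 8.75
position: [0.5966, 0.022, 0.1378]
ee_rot: [0.501, 0.499, -0.499, 0.501]
ft_force: [3.3, -0.4, 6.1]
grip_width: 0.2
17.15734459873387
```

View pics/s9.png

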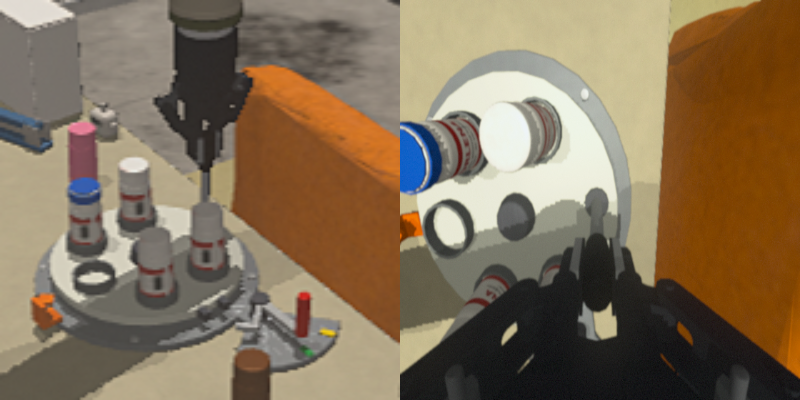

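```bash
python3 -c "
import numpy as np
a=np.radians(8+np.linspace(0,58.3,17));p=95*np.c_[np.cos(a),np.sin(a)];print(np.diff(p,axis=0).round(1),p[-1]-p[0])"
```

```text
[[-1.   6. ]
 [-1.4  5.9]
 [-1.8  5.8]
 [-2.1  5.6]
 [-2.5  5.5]
 [-2.8  5.3]
 [-3.2  5.1]
 [-3.5  4.9]
 [-3.8  4.7]
 [-4.1  4.4]
 [-4.4  4.2]
 [-4.6  3.9]
 [-4.9  3.6]
 [-5.1  3.3]
 [-5.3  2.9]
 [-5.5  2.6]] [-55.89042775  73.76650178]
```

The handle is gripped at 17 mm opening. I'll lead it round the arc counterclockwise, the shorter way at about 58°.

```bash
python3 -m handwheel '0 -1 -6 0 0 0 0;0 -1.4 -5.9 0 0 0 0;0 -1.8 -5.8 0 0 0 0;0 -2.1 -5.6 0 0 0 0;0 -2.5 -5.5 0 0 0 0;0 -2.8 -5.3 0 0 0 0;0 -3.2 -5.1 0 0 0 0;0 -3.5 -4.9 0 0 0 0'
python3 - <<'E'
from h import *
c=shot('wrist'); im=c['color']
s=shot('side')
cv2.imwrite('pics/s10.png',np.hstack([cv2.resize(s['color'][120:280,200:360],(400,400)),cv2.resize(im,(400,400))]))
E
```

```text
clock: 9.65
position: [0.5804, 0.0681, 0.1379]
ee_rot: [0.502, 0.499, -0.497, 0.502]
ft_force: [17.9, 8.7, -3.4]
grip_width: 0.202
```

View pics/s10.png

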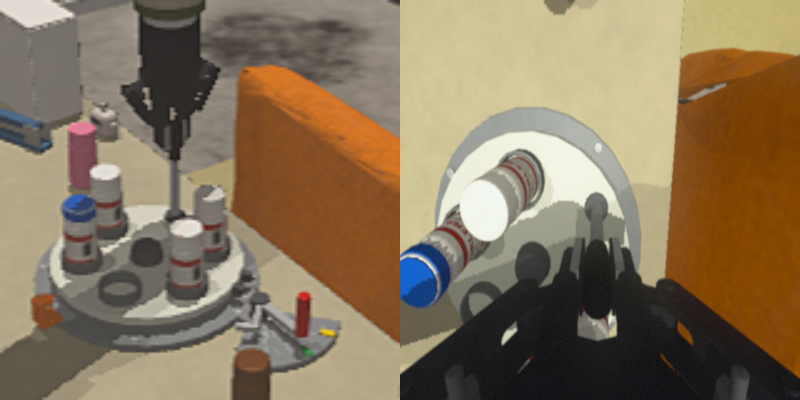

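The turntable follows and the bottles stand, but a radial force of about 20 N says my centre is a few mm off. I'll re-measure the centre before continuing.

```bash
cat > m.py <<'E'
from h import *
from scipy.cluster.hierarchy import fclusterdata
C0=np.array([.501,.010])
for n in ('scene','side','wrist'):
    c=shot(n); D=c['depth']; A=cloud(c,D>0); col=c['color'][D>0].astype(int)
    s=(A[:,2]>.118)&(A[:,2]<.135)&(np.hypot(*(A[:,:2]-C0).T)<.115)&(A[:,0]<.62)
    b=A[s]; cc=col[s]; hs=cc.max(1)>0; 
    blue=(cc[:,0]>cc[:,2]+50); white=(cc.min(1)>70)
    k=b[blue]; 
    if len(k): print(n,'blue',((k.min(0)+k.max(0))/2)[:2].round(4),(k.max(0)-k.min(0)).round(3),len(k))
    w=b[white&~blue]
    if len(w)>5:
        l=fclusterdata(w[:,:2],.012,'distance',method='single')
        for i in set(l):
            q=w[l==i]
            if len(q)>15: print(n,'white',((q.min(0)+q.max(0))/2)[:2].round(4),(q.max(0)-q.min(0)).round(3),len(q))
p,_,o=pose(); print('tcp',p.round(4),'F',o['ft_force'].round(1),o['grip_width'])
E
python3 m.py
```

```text
scene blue [0.428  0.0442] [0.035 0.033 0.007] 55
scene white [ 0.5082 -0.0688] [0.039 0.036 0.007] 57
scene white [ 0.5706 -0.0213] [0.035 0.037 0.007] 56
scene white [0.4942 0.0896] [0.036 0.037 0.006] 69
side blue [0.4273 0.0403] [0.034 0.032 0.008] 55
side white [ 0.5692 -0.0278] [0.037 0.039 0.007] 72
side white [ 0.5055 -0.0719] [0.038 0.04  0.006] 84
side white [0.491 0.085] [0.037 0.039 0.007] 67
side white [0.4263 0.0375] [0.033 0.037 0.005] 21
wrist blue [0.4333 0.041 ] [0.036 0.04  0.009] 2693
wrist white [0.5799 0.0682] [0.017 0.007 0.015] 38
wrist white [0.4929 0.0871] [0.038 0.037 0.007] 3625
wrist white [0.4348 0.0399] [0.03  0.039 0.006] 446
tcp [0.5801 0.0687 0.1379] F [14.8  7.2 -2. ] 0.19769607805213457
```

Run:
```python
from h import *
c=shot('wrist'); im=c['color']; D=c['depth']
cv2.imwrite('pics/w11.png',cv2.resize(im[180:360,330:510],None,fx=3.3,fy=3.3,interpolation=cv2.INTER_CUBIC))
P=cloud(c,D>0)
for lo,hi in((.037,.045),(.045,.06),(.06,.08),(.08,.1),(.1,.12),(.12,.135),(.15,.165),(.168,.18)):
    b=P[(P[:,2]>lo)&(P[:,2]<hi)&(np.hypot(P[:,0]-.58,P[:,1]-.066)<.022)]
    if len(b): print(lo,len(b),np.percentile(b,[3,50,97],axis=0).round(4).tolist())
s=shot('side'); cv2.imwrite('pics/s11.png',cv2.resize(s['color'][120:270,210:340],None,fx=4,fy=4,interpolation=cv2.INTER_CUBIC))
```

```text
0.037 561 [[0.5674, 0.0549, 0.0388], [0.5791, 0.0682, 0.041], [0.5915, 0.0766, 0.0426]]
0.045 80 [[0.5742, 0.065, 0.0456], [0.5794, 0.0685, 0.0524], [0.5847, 0.0695, 0.0591]]
0.06 140 [[0.5739, 0.0656, 0.0612], [0.5797, 0.0686, 0.071], [0.5849, 0.0695, 0.0795]]
0.08 169 [[0.5741, 0.0651, 0.0812], [0.5796, 0.0687, 0.0911], [0.5849, 0.0696, 0.0993]]
0.1 223 [[0.5741, 0.0656, 0.1007], [0.5795, 0.0687, 0.1102], [0.5848, 0.0696, 0.1188]]
0.12 188 [[0.5718, 0.0665, 0.1272], [0.5799, 0.0712, 0.1312], [0.5875, 0.0725, 0.1348]]
0.15 1385 [[0.5617, 0.0671, 0.1505], [0.5797, 0.0755, 0.1581], [0.5982, 0.0803, 0.1646]]
0.168 2627 [[0.5664, 0.0578, 0.1688], [0.5795, 0.0689, 0.1756], [0.5925, 0.0804, 0.1778]]
```

View pics/w11.png

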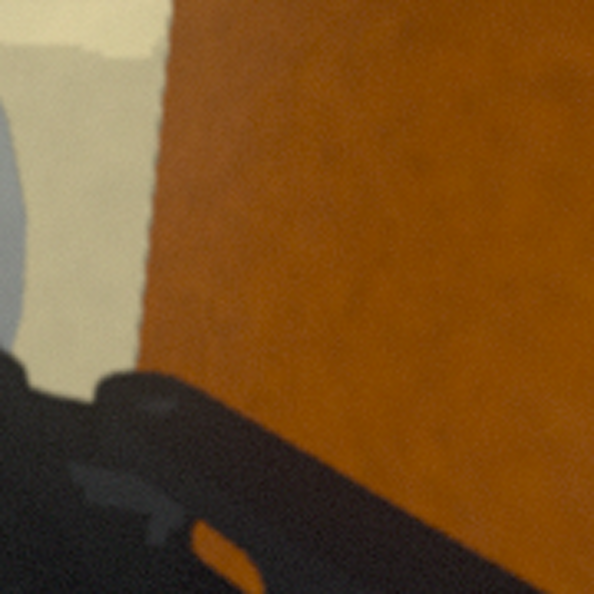

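View pics/s11.png

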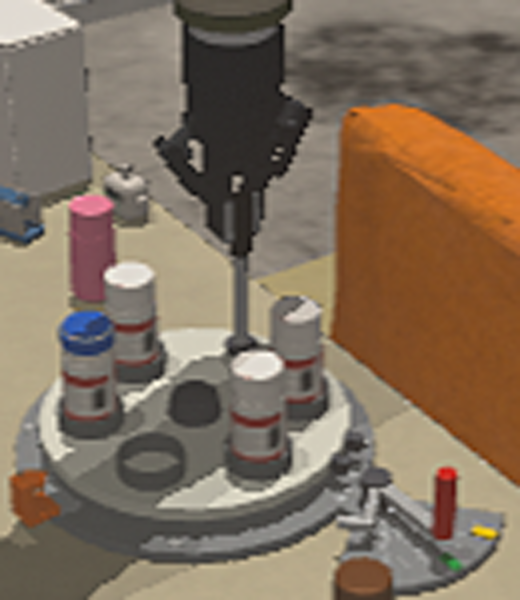

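The rod axis is at (0.5795,0.064), which matches 35° with the centre at (0.501,0.009). So the handle has slid about 5 mm along the pads, which are 22 mm wide, so it is still well held. I'll continue from 35° to about 66.4°, easing slightly outward.

```bash
python3 -c "
import numpy as np
a=np.radians(35+np.linspace(0,31.4,9));p=95.3*np.c_[np.cos(a),np.sin(a)];print(np.diff(p,axis=0).round(1),p[-1]-p[0])"
python3 -m handwheel '0 1.5 -0.5 0 0 0 0;0 0 0 0 0 0 0' 70
```

```text
[[-3.9  5.2]
 [-4.3  4.9]
 [-4.6  4.6]
 [-4.9  4.3]
 [-5.2  4. ]
 [-5.4  3.6]
 [-5.7  3.2]
 [-5.9  2.8]] [-39.91192702  32.66753374]
clock: 10.2
position: [0.5807, 0.0679, 0.1379]
ee_rot: [0.502, 0.499, -0.498, 0.501]
ft_force: [7.8, 4.1, 3.3]
grip_width: 0.193
```

```bash
python3 -m handwheel '0 -3.9 -5.2 0 0 0 0;0 -4.3 -4.9 0 0 0 0;0 -4.6 -4.6 0 0 0 0;0 -4.9 -4.3 0 0 0 0;0 -5.2 -4 0 0 0 0;0 -5.4 -3.6 0 0 0 0;0 -5 -3 0 0 0 0;0 -3.5 -1.8 0 0 0 0'; python3 -m handwheel '0 0 0 0 0 0 0;0 0 0 0 0 0 0;0 0 0 0 0 0 0'; python3 m.py
python3 - <<'E'
from h import *
c=shot('wrist'); im=c['color']
s=shot('side')
cv2.imwrite('pics/s12.png',np.hstack([cv2.resize(s['color'][120:280,200:360],(400,400)),cv2.resize(im,(400,400))]))
E
```

```text
clock: 11.0
position: [0.5443, 0.1034, 0.138]
ee_rot: [0.502, 0.501, -0.495, 0.502]
ft_force: [16.1, 15.0, -4.6]
grip_width: 0.192
clock: 11.3
position: [0.5445, 0.1033, 0.138]
ee_rot: [0.502, 0.501, -0.495, 0.502]
ft_force: [14.1, 17.5, -2.8]
grip_width: 0.189
scene blue [0.4201 0.007 ] [0.028 0.035 0.008] 35
scene white [0.5792 0.0147] [0.035 0.036 0.005] 55
scene white [ 0.543  -0.0574] [0.036 0.035 0.006] 55
scene white [0.4547 0.0751] [0.039 0.037 0.006] 76
scene white [0.4253 0.0047] [0.041 0.04  0.006] 33
side blue [ 0.4219 -0.0142] [0. 0. 0.] 1
side white [ 0.5424 -0.0601] [0.039 0.039 0.008] 81
side white [0.5776 0.011 ] [0.036 0.038 0.008] 68
side white [0.4529 0.0709] [0.037 0.041 0.006] 74
side white [ 0.418  -0.0062] [0.029 0.027 0.005] 16
wrist white [0.4567 0.0747] [0.037 0.036 0.008] 2484
wrist white [0.5452 0.0991] [0.014 0.004 0.013] 32
tcp [0.5445 0.1033 0.138 ] F [13.9 16.9 -3.6] 0.18740851429020058
```

View pics/s12.png

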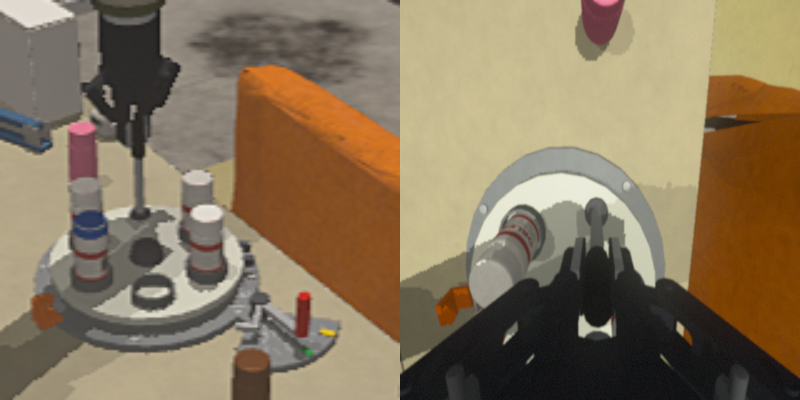

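The bottles stand and the blue one is almost at the pointer, at about 64° of turntable rotation. I'll ease the grip and relieve the radial load, then measure finely.

```bash
python3 -m handwheel '0 0.7 -1 0 0 0 0;0 0.7 -1 0 0 0 0;0 0 0 0 0 0 0' 35
cat > m2.py <<'E'
from h import *
est=[];F=np.array([.4215,-.0003]);C=np.array([.501,.0087])
for n in ('scene','side','wrist'):
    c=shot(n); A=cloud(c,c['depth']>0)
    for a in (60,120,240,300):
        for th in (65,):
            g=C+.08*np.array([np.cos(np.radians(a+th)),np.sin(np.radians(a+th))])
            b=A[(A[:,2]>.117)&(A[:,2]<.132)&(np.hypot(*(A[:,:2]-g).T)<.027)]
            if len(b)<25: continue
            e=(np.percentile(b,1,0)+np.percentile(b,99,0))[:2]/2; r=e-C
            print(n,a,e.round(4),(np.percentile(b,99,0)-np.percentile(b,1,0)).round(3)[:2],'r',round(np.hypot(*r),4),'ang',(np.degrees(np.arctan2(r[1],r[0]))%360).round(1),len(b))
    if n=='wrist':
        p=pose()[0]
        b=A[(A[:,2]>.06)&(A[:,2]<.12)&(np.hypot(*(A[:,:2]-p[:2]).T)<.022)]
        if len(b)>10: print('rod',np.percentile(b,[3,97],axis=0).round(4).tolist())
p,_,o=pose(); print('tcp',p.round(4),'F',o['ft_force'].round(1),o['grip_width'])
E
python3 m2.py
```

```text
clock: 11.85
position: [0.5454, 0.1029, 0.1379]
ee_rot: [0.502, 0.5, -0.497, 0.501]
ft_force: [9.2, 7.8, 1.5]
grip_width: 0.189
scene 60 [0.4561 0.0759] [0.037 0.036] r 0.0808 ang 123.8 80
scene 120 [0.4229 0.0066] [0.035 0.036] r 0.0781 ang 181.5 80
scene 240 [ 0.5433 -0.0573] [0.034 0.033] r 0.0784 ang 302.7 57
scene 300 [0.5803 0.0145] [0.036 0.036] r 0.0795 ang 4.2 62
side 60 [0.4538 0.0711] [0.035 0.037] r 0.0782 ang 127.1 74
side 120 [4.194e-01 4.000e-04] [0.036 0.038] r 0.082 ang 185.8 97
side 240 [ 0.5399 -0.0614] [0.034 0.037] r 0.0802 ang 299.1 83
side 300 [0.5766 0.0083] [0.036 0.034] r 0.0756 ang 359.7 74
wrist 60 [0.4578 0.0759] [0.035 0.033] r 0.0799 ang 122.8 2592
rod [[0.5393, 0.0953, 0.063], [0.5502, 0.0997, 0.1181]]
tcp [0.5454 0.1029 0.1379] F [11.   9.6  0.1] 0.19113377851019336
```

The rod axis is at (0.545,0.094), so the turntable is at about 63° and needs roughly 3° more. The handle sits about 8 mm off the pad centre. I'll open slightly (the pads still cage it against the spring's push), re-centre, and close again.

```bash
python3 -m handwheel '0 0 0 0 0 0 23;0 0 0 0 0 0 23;0 0 0 0 0 0 23;0 0 3 0 0 0 23;0 -1 5 0 0 0 23;0 0 0 0 0 0 23;0 0 0 0 0 0 23' ;python3 m2.py
```

```text
clock: 12.7
position: [0.5417, 0.0909, 0.1358]
ee_rot: [-0.5, -0.5, 0.501, -0.5]
ft_force: [1.5, -0.2, -0.6]
grip_width: 0.274
scene 60 [0.4554 0.0748] [0.036 0.035] r 0.0803 ang 124.6 76
scene 120 [0.4226 0.0045] [0.038 0.039] r 0.0785 ang 183.1 84
scene 240 [ 0.5431 -0.0566] [0.038 0.035] r 0.0777 ang 302.8 61
scene 300 [0.5792 0.0156] [0.039 0.032] r 0.0785 ang 5.1 54
side 60 [0.4531 0.072 ] [0.033 0.038] r 0.0794 ang 127.1 75
side 120 [ 0.4198 -0.0021] [0.038 0.037] r 0.082 ang 187.6 100
side 240 [ 0.5424 -0.0605] [0.034 0.035] r 0.0806 ang 300.9 82
side 300 [0.5771 0.0102] [0.034 0.036] r 0.0761 ang 1.1 73
wrist 60 [0.4571 0.0743] [0.035 0.035] r 0.0789 ang 123.8 3061
rod [[0.538, 0.0959, 0.0629], [0.549, 0.1003, 0.1174]]
tcp [0.5417 0.0916 0.1358] F [ 0.4 -0.2  0.4] 0.2739355149995385
```

```bash
python3 -m handwheel '0 -1 -3 0 0 0 23;0 -0.7 -2 0 0 0 23;0 0 0 0 0 0 0;0 0 0 0 0 0 0;0 0 0 0 0 0 0;0 0 0 0 0 0 0' 50 ;python3 m2.py
python3 - <<'E'
from h import *
C=np.array([.501,.0087])
# pointer azimuth from points with z>.012, per camera
for n in('scene','side'):
  c=shot(n); hs=cv2.cvtColor(c['color'],cv2.COLOR_BGR2HSV); D=c['depth']>0;A=cloud(c,D); col=hs[D]
  b=A[(col[:,0]>5)&(col[:,0]<18)&(col[:,1]>150)&(A[:,0]<.42)&(A[:,0]>.3)&(abs(A[:,1])<.05)&(A[:,2]>.008)]
  e=(b.min(0)+b.max(0))/2; print(n,e,b.min(0),b.max(0)); t=b[b[:,2]>.038]; print(t.min(0),t.max(0),len(t))
s=shot('scene'); cv2.imwrite('pics/s13.png',cv2.resize(s['color'][190:280,205:325],None,fx=6,fy=6,interpolation=cv2.INTER_CUBIC))
s=shot('side'); cv2.imwrite('pics/s13b.png',cv2.resize(s['color'][160:270,200:320],None,fx=5,fy=5,interpolation=cv2.INTER_CUBIC))
E
```

```text
clock: 13.45
position: [0.5406, 0.0978, 0.1363]
ee_rot: [0.5, 0.5, -0.499, 0.5]
ft_force: [3.5, 5.6, 0.9]
grip_width: 0.199
scene 60 [0.453  0.0734] [0.033 0.035] r 0.0806 ang 126.6 76
scene 120 [0.4229 0.0006] [0.036 0.035] r 0.0785 ang 185.9 81
scene 240 [ 0.5483 -0.0543] [0.036 0.035] r 0.0787 ang 306.9 59
scene 300 [0.5792 0.0196] [0.036 0.035] r 0.079 ang 7.9 62
side 60 [0.4508 0.0701] [0.035 0.038] r 0.0793 ang 129.3 77
side 120 [ 0.42   -0.0035] [0.037 0.039] r 0.0819 ang 188.5 98
side 240 [ 0.5445 -0.0603] [0.035 0.034] r 0.0815 ang 302.2 82
side 300 [0.5774 0.0133] [0.035 0.035] r 0.0765 ang 3.5 74
wrist 60 [0.4546 0.0736] [0.035 0.033] r 0.0798 ang 125.6 2723
rod [[0.5345, 0.0976, 0.0627], [0.5454, 0.102, 0.1179]]
tcp [0.5406 0.0977 0.1362] F [3.9 4.4 1.2] 0.19222473981992874
scene [ 0.35766289 -0.01031863  0.02835224] [ 0.33837288 -0.02842083  0.01050712] [0.3769529  0.00778356 0.04619735]
[ 0.3396977  -0.01694234  0.03843235] [0.36700507 0.00416944 0.04619735] 35
side [ 0.35206362 -0.01251274  0.02898731] [ 0.33782281 -0.0256021   0.01113739] [0.36630442 0.00057662 0.04683723]
[ 0.33918705 -0.0256021   0.03803862] [0.36153378 0.00057662 0.04683723] 35
```

View pics/s13.png

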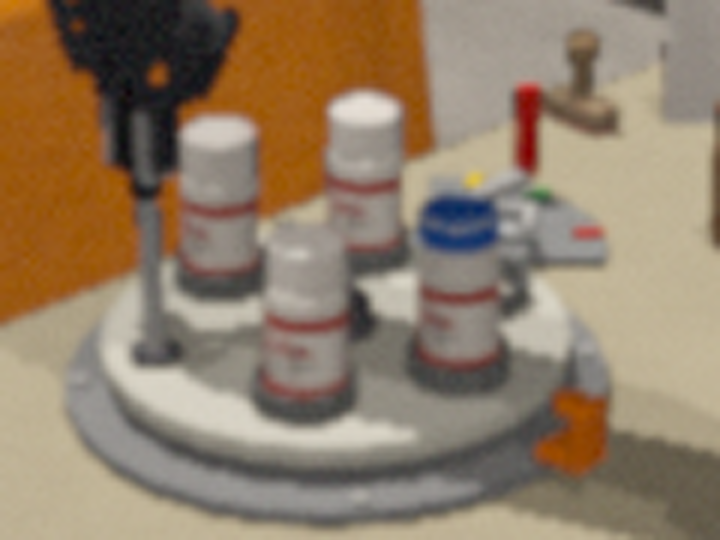

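View pics/s13b.png

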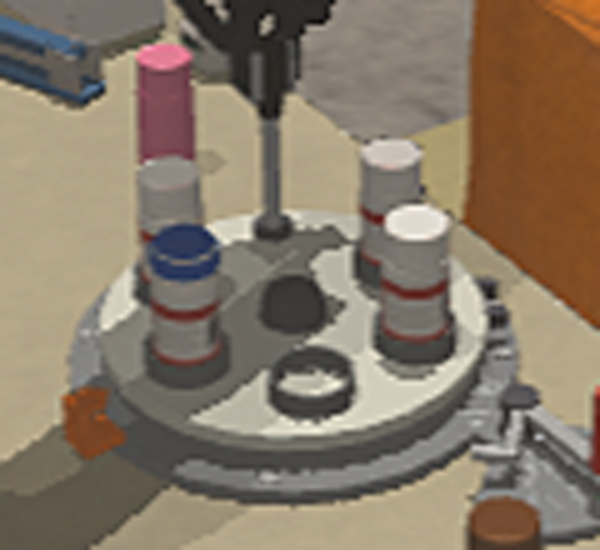

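The marked bottle is at about 186.4° (scene 186.8, side 186.1) against the pointer at about 186.3° (scene 186.4, side 185.5, wrist 186.6). The pictures show it in line, all bottles upright, and the lever by the green mark. I'll hold for a moment and check that it stays still.

```bash
python3 -m handwheel '0 0 0 0 0 0 0;0 0 0 0 0 0 0;0 0 0 0 0 0 0;0 0 0 0 0 0 0;0 0 0 0 0 0 0;0 0 0 0 0 0 0;0 0 0 0 0 0 0;0 0 0 0 0 0 0' ;python3 m2.py | grep -E ' 120 |rod|tcp'
python3 - <<'E'
from h import *
for n in('scene','side'):
  c=shot(n); hs=cv2.cvtColor(c['color'],cv2.COLOR_BGR2HSV); D=c['depth']>0;A=cloud(c,D); col=hs[D]
  b=A[((col[:,0]<6)|(col[:,0]>174))&(col[:,1]>150)&(A[:,0]>.5)&(A[:,0]<.62)&(A[:,1]<-.17)&(A[:,1]>-.24)&(A[:,2]>.045)&(A[:,2]<.09)]
  print(n,'knob',b.mean(0).round(4),len(b))
E
```

```text
clock: 14.6
position: [0.5406, 0.0977, 0.1362]
ee_rot: [0.5, 0.5, -0.499, 0.5]
ft_force: [3.1, 4.9, 0.7]
grip_width: 0.196
scene 120 [0.4237 0.0021] [0.036 0.037] r 0.0776 ang 184.9 82
side 120 [ 0.4199 -0.0046] [0.035 0.034] r 0.0822 ang 189.3 95
rod [[0.5345, 0.0976, 0.0625], [0.5454, 0.102, 0.118]]
tcp [0.5406 0.0977 0.1362] F [3.4 4.3 0.5] 0.1979012816509055
scene knob [ 0.5695 -0.2032  0.0679] 35
side knob [ 0.5689 -0.2146  0.0679] 64
```

It's steady and the knob is still at the green mark. I'll hand in while holding.

```bash
python3 -c "
from workcell import hand_in
print(hand_in())"
```

```text
the job is handed in; nothing more can be done
None
```

I swung the brake lever from red to green, turned the turntable counterclockwise by its handle, and handed the job in at about 15 s while still holding it.

- **Lever:** the knob measured (0.5735, -0.207) after release, about 0.70 rad from its start. A last look before hand-in showed it still there.
- **Marked bottle:** it stands at about 186.5° round the axis and the pointer at about 186.3°. Each carries roughly 0.5–1° of uncertainty. Single-camera readings of the bottle spread about 2° either side, because the scene and side cameras err in opposite directions; I used their mean. The rod position puts the turntable at 66.0°, which agrees.
- **Holding:** the rod and tool did not shift over about the last second, and the wrist force was about 6 N.
- **Bottles and bystanders:** all four bottles stood upright in their pockets in the last pictures. I never went near the bystanders and saw none of them moved, but did not check each one.
- **What went less smoothly:** during the turn the handle slid about 8 mm along the pads, and the wrist force reached about 22 N. I opened the fingers slightly with the pads still caging the handle, re-centred, gripped again and corrected the last 3° or so.

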